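Check the trolley brake levers

ROBOT

A 6-joint arm with a two-finger parallel gripper is mounted at the origin on the work surface. World frame = base frame: x ahead of the robot, y to its left, z up, the work surface at z = 0. Lengths are in m, angles in rad, forces in N, time in s.
With the tool pointing down it reaches from about 0.375 to 0.925 m from the base axis. Payload 5.7 kg.
Tool frame: the origin (TCP) lies at the very end of the fingers, on their centre line; the grasp point (between the pads) lies 19 mm behind it; z points along the fingers, y is the line along which they close (so a half turn about z gives the same grasp; the last joint's range is limited). The gripper opens to 88 mm and grips with 3 to 60 N. Pads are 20 mm wide; open, the fingers measure 115 mm over their backs; the gripper's body (75 mm by 178 mm) begins 61 mm behind the grasp point.
Start: joints at [-1.397, 0.359, 1.51, -0, 1.272, -0.115], TCP at [0.171, -0.575, 0.223] pointing down, gripper open.
Joint ranges: [-2.97, 2.97], [-1.01, 2.36], [0.21, 2.38], [-0.96, 4.11], [0.2, 2.71], [-2.98, 2.98]. Speed limits (rad/s): [2.39, 2.39, 3.14, 3.14, 3.14, 3.14].

INTERFACE

Orientations are given as a rotation vector (axis times angle).
In Python, from workcell import sensors, eyes, job gives the robot as it stands.
- The arm moves only by the tool drive_tool, never from a script. Its argument "series" is text: rows parted by semicolons, each of 6 numbers parted by spaces: the shift along the tool's x, y, z in cm, then the turn, a rotation vector about the tool's x, y, z in degrees. A call has 1 to 20 rows; each row shifts and turns the commanded pose from where the row before left it, along the tool's axes as they then stand; what a row does not reach is not made up. A row lasts 1/12 s, in which the tool goes at most 41.7 mm and 7.16 degrees, less where a joint would pass 70% of its speed; a pose out of reach is approached as far as the arm can. A call is refused whole if a number of a shift passes 4.17 or a number of a turn 7.16, either way. A call with a gripper value outside its range is refused whole. "fingers" is the finger opening in cm, from 0 to 8.78, set as the call begins (left out, the last holds). The fingers move at their own pace and stop on an object; "force" is the grip in N (left out, the last holds). Time passes only in rows, so rows that do not move let the fingers close. It gives the time, the measured TCP pose, the force, the opening and the grip force at its end, in the units of the state.
- sensors.get_obs(): the state, without advancing time (a new reading comes with each control period).
- eyes.read_camera(name): name is "scene" or "top" or "wrist"; returns a dict with "pixels" (420x560x3 uint8, blue, green, red), "fx", "fy", "cx", "cy" (pixels), "k1" (the pictures are not rectified: a ray, as slopes to the right and down, at radius r is drawn at 1 + k1 r^2 times it, then the intrinsics apply), "world_from_camera" (4x4, takes a point from camera to world coordinates); the wrist camera has in their place "mount" (4x4, takes a point from camera to tool coordinates, whose origin is the TCP and whose axes are the flange's). Camera axes: x right, y down, z forward; pixel columns grow to the right and rows downward; lengths in m; the calibration is good to about 2 mm. A picture is of the moment at which its call begins: read the wrist's pose just before it. There is no depth.
- job.sign_off(): hands the job in; it is judged then, once.
The state is a dict: "clock": time; "joint_positions": joint angles; "joint_velocities": joint speeds; "tau": joint torques, N m; "tcp_pos": TCP position; "tool_rot": TCP orientation; "force": force on the tool from outside, world axes, zero at the start; "ft_torque": the same for the moment, N m; "finger_gap": finger opening in m; "grip_force": force on a finger pad.
Only numpy, scipy, OpenCV 4.12 (cv2) and the standard library are available. Lean on these libraries where they do the work, as an engineer would, in place of code of your own. Each camera call takes 0.05 s, during which the arm holds its last target. There are 200 camera calls.

TASK

Two trolley push handles stand on the lab bench, and one of their brake levers is worn: try both levers, pressing each with the outside of the fingers from its outer side towards its bar as far as it goes and letting it spring back, to find the one that stops well short of its bar. Finish while holding that sound lever pressed in against its stop with the fingers still on it (the program ends in this state) and the worn lever let go. Press without forcing, never take hold of a lever or bar or reach between them, and leave everything else on the bench as it is.

Things in the scene. Friction and masses are not known exactly. Their poses are not given: they have to be found in the camera images.
- stand_a: Fixed bench stand with one trolley push handle; both stands look alike, places random. Base plate 100 x 170 x 12, two posts. Origin: on the bench under the middle of the bar. y axis along the bar (level, 220 long, 110 above the bench); x axis level, the way the lever is pressed. The lever is on the -x side, roughly facing the robot. Nothing of it rises over 130.
- lever_a (a joint): Brake lever, upright pivot at stand x -30, y +80. 0: let go, blade splayed 0.40 rad from the bar; grows as it is pressed to the bar. Spring return: at the pad 3 N at first, 6 N at 0.24, 9 N at 0.46 rad. A sound lever meets a firm stop at 0.24 rad (pad moved 29, gap about 30 left); a worn one comes to the bar at 0.46 rad (pad moved 55). One is sound, one worn: try them.
- pad_a (a point): Point to press: on the outside of this lever's blade (the side away from the bar), 120 from the pivot, at mid height, 110 above the bench. The aluminium blade is 155 long, 16 high, 10 thick, with a ball end 18 across; it runs from the pivot towards stand -y. Fingers must not touch its inside (facing the bar) or the bar (22 across, black rubber grip 30 across from stand y -105 to +45).
- stand_b: Fixed bench stand with one trolley push handle; both stands look alike, places random. Base plate 100 x 170 x 12, two posts. Origin: on the bench under the middle of the bar. y axis along the bar (level, 220 long, 110 above the bench); x axis level, the way the lever is pressed. The lever is on the -x side, roughly facing the robot. Nothing of it rises over 130.
- lever_b (a joint): Brake lever, upright pivot at stand x -30, y +80. 0: let go, blade splayed 0.40 rad from the bar; grows as it is pressed to the bar. Spring return: at the pad 3 N at first, 6 N at 0.24, 9 N at 0.46 rad. A sound lever meets a firm stop at 0.24 rad (pad moved 29, gap about 30 left); a worn one comes to the bar at 0.46 rad (pad moved 55). One is sound, one worn: try them.
- pad_b (a point): Point to press: on the outside of this lever's blade (the side away from the bar), 120 from the pivot, at mid height, 110 above the bench. The aluminium blade is 155 long, 16 high, 10 thick, with a ball end 18 across; it runs from the pivot towards stand -y. Fingers must not touch its inside (facing the bar) or the bar (22 across, black rubber grip 30 across from stand y -105 to +45).
- wrench: Bystander. Steel wrench 150 long lying on the bench, origin under its middle.
- screwdriver: Bystander. Screwdriver 170 long with black handle lying on the bench, origin under its middle.
- jar: Bystander. Small white jar, 56 across, 60 high, origin under its centre.
- beaker: Bystander. Clear plastic beaker, 60 across, 75 high, origin under its centre.
- spray: Bystander. Blue spray bottle with white trigger head, 76 across, 196 high, origin under its centre.
- wash: Bystander. White bottle with red cap, 72 across, 160 high, origin under its centre.
- timer: Bystander. White lab timer with a round dial, 50 x 90 x 98 high, origin under its centre.
Not all that is in view belongs to the job. What is shaped like the stand_b but red is not meant. Leave any green look-alike of the stand_a alone.

How it is judged:
By the outcome, as a careful person would: the job done as asked, in the order asked, and still so for the second after the job is handed in, while the arm keeps its last pose, push and grip.
It also fails if it takes over 61 s, if anything falls off the work surface, if the arm or the gripper's body presses on something with over 40 N, if the wrist force passes 120 N, or if a joint passes its speed limit or range.

## Working session

There is one attempt and no reset: what is moved stays moved. The work goes in short steps, Python scripts to look and compute and a tool call to move; the robot and the scene stay as the last step left them, time stands still between calls to the robot, and variables do not carry over. Pictures are saved under pics/ and viewed, at most 10 in all, crops included, and the job is handed in when it is done.

Besides the shell and the picture viewer there is one more tool, called after "Emit:" as a command line: name --argument value ..., lists and objects as JSON in quotes. drive_tool: Moves the arm, as the interface text tells. Its arguments: {"type":"object","properties":{"series":{"type":"string"},"fingers":{"type":"number"},"force":{"type":"number"}},"required":["series"]}

```bash
mkdir -p pics; ls
cat > h.py <<'E'
import numpy as np, cv2
from workcell import sensors, eyes, job
def snap(n,f):
    c=eyes.read_camera(n); cv2.imwrite(f'pics/{f}.png',c['pixels']); np.save(f'pics/{f}.npy',c,allow_pickle=True); return c
def load(f): return np.load(f'pics/{f}.npy',allow_pickle=True).item()
def ray(c,u,v,W=None):
    K=np.array([[c['fx'],0,c['cx']],[0,c['fy'],c['cy']],[0,0,1.]])
    p=cv2.undistortPoints(np.array([[[u,v]]],float),K,np.array([c['k1'],0,0,0,0.]))[0,0]
    W=c['world_from_camera'] if W is None else W
    return W[:3,3],W[:3,:3]@np.array([p[0],p[1],1])
def onz(c,u,v,z,W=None):
    o,d=ray(c,u,v,W); return o+d*(z-o[2])/d[2]
def tri(r1,r2):
    (o1,d1),(o2,d2)=r1,r2
    s=np.linalg.lstsq(np.c_[d1,-d2],o2-o1,rcond=None)[0]
    a,b=o1+d1*s[0],o2+d2*s[1]; return (a+b)/2,np.linalg.norm(a-b)
E
python3 - <<'E'
from h import *
for n in('scene','top'):
    c=snap(n,n); print(c['world_from_camera'].round(3),c['fx'],c['k1'])
o=sensors.get_obs();print(o)
E
```

```text
pics
[[ 0.712  0.482 -0.51   1.163]
 [ 0.702 -0.491  0.516 -0.685]
 [-0.002 -0.725 -0.688  1.01 ]
 [ 0.     0.     0.     1.   ]] 477.1109205186115 0.008724131854178875
[[ 0.017 -0.995  0.099  0.363]
 [-1.    -0.017 -0.    -0.012]
 [ 0.002 -0.099 -0.995  1.611]
 [ 0.     0.     0.     1.   ]] 485.68812727282557 -0.04635339218949507
{'clock': 0.1, 'joint_positions': array([-1.39707154e+00,  3.59414830e-01,  1.51134943e+00, -3.62600770e-05,
        1.27249050e+00, -1.15088534e-01]), 'joint_velocities': array([-0.00051487, -0.00104138, -0.00217868,  0.00150971, -0.00053085,
        0.00114646]), 'tau': array([ 8.42774280e-04, -5.16356170e+01, -2.71406472e+01,  6.75327354e-02,
        2.76824052e-02, -3.62173387e-05]), 'tcp_pos': array([ 0.17076444, -0.57452113,  0.22189485]), 'tool_rot': array([-3.10724777e+00, -4.51869463e-01,  1.30868927e-04]), 'force': array([-0.37176251,  0.06493385,  0.35909447]), 'ft_torque': array([ 0.02715611, -0.03550304, -0.00410329]), 'grip_force': 0.0, 'finger_gap': 0.08798587429905241}
```

View pics/top.png

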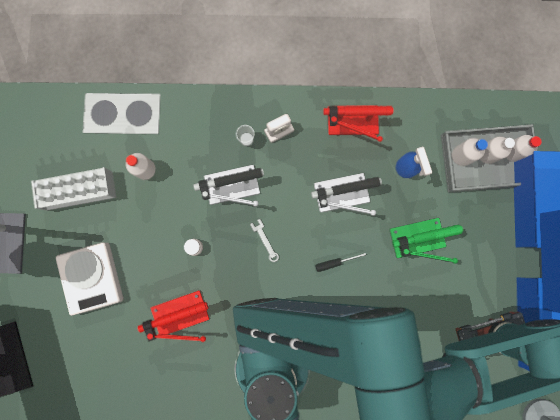

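View pics/scene.png

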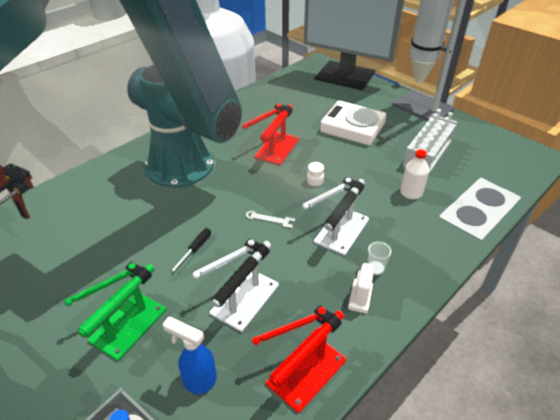

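The top view shows the two white stands with grips near (240,180) and (355,187). Their lever ball ends are near (255,205) and (373,213), with the pivots at left. The scene view shows ball ends near (307,208) and (198,274). The red and green look-alikes are separate. I'll enlarge the crops to get exact pixels.

Run:
```python
from h import *
t=load('top')['pixels'];s=load('scene')['pixels']
f=lambda im,x,y:cv2.resize(im[y:y+75,x:x+100],None,fx=4,fy=4,interpolation=cv2.INTER_CUBIC)
cv2.imwrite('pics/crop.png',np.vstack([np.hstack([f(t,185,150),f(t,300,155)]),np.hstack([f(s,290,170),f(s,185,230)])]))
```

```text
(no output)
```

View pics/crop.png

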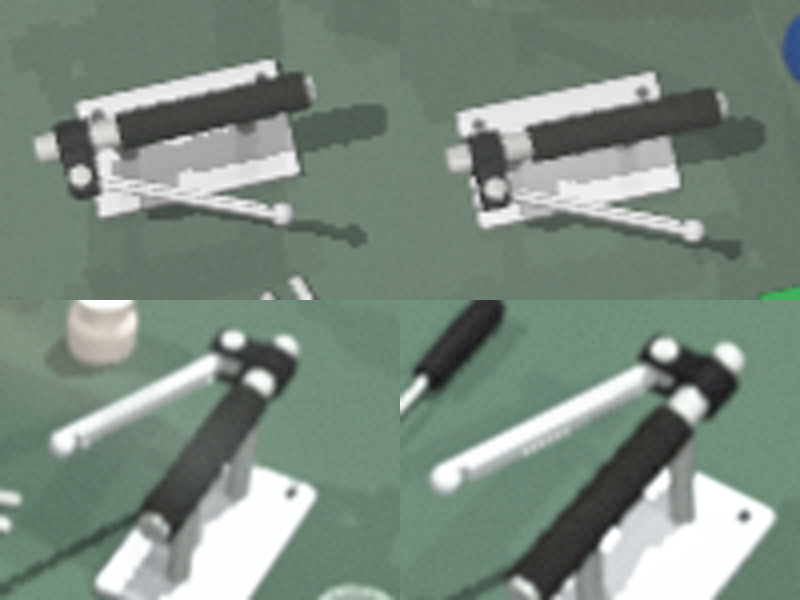

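```bash
cat > m.py <<'E'
from h import *
t=load('top');s=load('scene')
P={'L':dict(piv=((205,194),(348.25,180)),ball=((255.75,203.25),(305.75,205.5)),b1=((195,186.75),(361.25,181.5)),b2=((262.75,172),(328.25,226.25))),
'R':dict(piv=((323.75,202),(250.75,242.5)),ball=((373.5,212.5),(196.5,274.5)),b1=((313.75,194.5),(267,245)),b2=((380.75,180.75),(215.5,301.5)))}
for k,d in P.items():
    q={}
    for n,(a,b) in d.items():
        q[n],e=tri(ray(t,*a),ray(s,*b)); print(k,n,q[n].round(4),'err',round(e,4))
        z=.12 if n=='piv' else .11
        print('   onz',onz(t,*a,z).round(3),onz(s,*b,z).round(3))
    for nm in('ball',):
        y=q['b1']-q['b2'];y[2]=0;L=np.linalg.norm(y);y/=L;x=np.array([y[1],-y[0],0])
        o=(q['b1']+q['b2'])/2
        print('yaw of x',np.degrees(np.arctan2(x[1],x[0])),'L',L,'ball in stand',(q['ball']-o)@x,(q['ball']-o)@y,'piv',(q['piv']-o)@x,(q['piv']-o)@y)
        bl=q['ball']-q['piv'];print('splay',np.arctan2(-bl@x,-bl@y),np.linalg.norm(bl[:2]))
        th=.4; pad=o+x*(-.03)+y*.08+.12*(-np.cos(th)*y-np.sin(th)*x)-.005*(np.cos(th)*x-np.sin(th)*y)
        print('pad',pad.round(4))
# obstacles
o=sensors.get_obs()
for n,u,v,z in(('wrenchTop',256,225,0),('wrenchbot',273,258,0),('jar',193,247,.06),('sd1',318,266,.01),('sd2',365,254,.01),('spray',420,160,.19),('greenball',460,262,.11)):
    print(n,onz(t,u,v,z).round(3))
E
python3 m.py
```

```text
L piv [0.551  0.2152 0.1251] err 0.0039
   onz [0.55  0.215 0.12 ] [0.549 0.222 0.12 ]
L ball [0.5266 0.0589 0.1114] err 0.0047
   onz [0.525 0.057 0.11 ] [0.527 0.062 0.11 ]
L b1 [0.5746 0.2488 0.1133] err 0.0033
   onz [0.574 0.248 0.11 ] [0.573 0.254 0.11 ]
L b2 [0.6251 0.0391 0.113 ] err 0.0049
   onz [0.624 0.037 0.11 ] [0.625 0.044 0.11 ]
yaw of x 13.556254233978889 L 0.21569045854836918 ball in stand -0.09109926004875876 -0.06547661073730042 piv -0.030749637241229692 0.08076071785892976
splay 0.39139174414571426 0.15820061076991085
pad [0.5275 0.0971 0.1132]
R piv [ 0.5315 -0.1518  0.126 ] err 0.0023
   onz [ 0.531 -0.153  0.12 ] [ 0.528 -0.147  0.12 ]
R ball [ 0.5037 -0.3072  0.111 ] err 0.005
   onz [ 0.502 -0.309  0.11 ] [ 0.505 -0.305  0.11 ]
R b1 [ 0.5568 -0.121   0.1119] err 0.0045
   onz [ 0.556 -0.123  0.11 ] [ 0.557 -0.118  0.11 ]
R b2 [ 0.6025 -0.3289  0.1188] err 0.0044
   onz [ 0.603 -0.333  0.11 ] [ 0.598 -0.324  0.11 ]
yaw of x 12.404575693802185 L 0.21281813031909627 ball in stand -0.09182430388984442 -0.06396762287716479 piv -0.03132331560136531 0.08176880129049292
splay 0.3934894060764948 0.15779567457017993
pad [ 0.5064 -0.2703  0.1154]
wrenchTop [0.464 0.06  0.   ]
wrenchbot [0.356 0.002 0.   ]
jar [0.387 0.257 0.06 ]
sd1 [ 0.333 -0.146  0.01 ]
sd2 [ 0.374 -0.301  0.01 ]
spray [ 0.655 -0.434  0.19 ]
greenball [ 0.353 -0.578  0.11 ]
```

Emit:
drive_tool --series "0 0 0 0 0 7; 0 0 0 0 0 6.5; 2.5 -2.4 0 0 0 0; 2.5 -2.4 0 0 0 0; 2.5 -2.4 0 0 0 0; 2.5 -2.4 0 0 0 0; 2.5 -2.4 0 0 0 0; 2.5 -2.4 0 0 0 0; 2.5 -2.4 0 0 0 0; 2.5 -2.4 0 0 0 0; 2.5 -2.4 0 0 0 0; 2.5 -2.4 0 0 0 0; 2.5 -2.4 0 0 0 0; 2.5 -2.4 0 0 0 0; 0 0 0 0 0 0; 0 0 0 0 0 0" --fingers 0 --force 20

```text
clock: 1.43
tcp_pos: [0.4558, -0.2701, 0.2223]
tool_rot: [-3.14, -0.089, 0.001]
force: [0.3, -0.6, -0.2]
finger_gap: 0.0007
grip_force: 0.0
```

Run:
```python
from h import *
from scipy.spatial.transform import Rotation as R
o=sensors.get_obs();c=snap('wrist','w1');T=np.eye(4);T[:3,:3]=R.from_rotvec(o['tool_rot']).as_matrix();T[:3,3]=o['tcp_pos']
W=T@c['mount'];np.save('pics/w1W.npy',W);print(c['mount'].round(3))
```

```text
[[ 0.001 -0.957 -0.291  0.08 ]
 [ 1.     0.001  0.001  0.   ]
 [-0.    -0.291  0.957 -0.163]
 [ 0.     0.     0.     1.   ]]
```

View pics/w1.png

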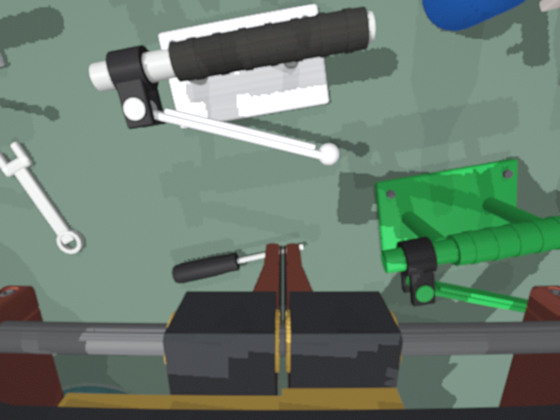

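The wrist view shows R's pivot at (135,108), its ball end at (329,154) and the closed fingertips at (283,245). Nothing stands in front of the blade.

Run:
```python
from h import *
c=load('w1');W=np.load('pics/w1W.npy');t=load('top');s=load('scene')
p=onz(c,135,108,.125,W);b=onz(c,329,154,.11,W);print(p,b)
print(tri(ray(c,329,154,W),ray(t,373.5,212.5)),tri(ray(c,329,154,W),ray(s,196.5,274.5)))
d=(b-p)[:2];d/=np.linalg.norm(d);n=np.array([-d[1],d[0]]);print('pad',p[:2]+.12*d-.005*n,'normal yaw',np.degrees(np.arctan2(n[1],n[0])))
```

```text
[ 0.53202649 -0.15076596  0.125     ] [ 0.5031191  -0.30757383  0.11      ]
(array([ 0.50270155, -0.30877247,  0.10832162]), np.float64(0.0019085851005655613)) (array([ 0.50428824, -0.30628901,  0.11113804]), np.float64(0.0029832731604894683))
pad [ 0.50535403 -0.26787096] normal yaw -10.44515662016284
```

Emit:
drive_tool --series "0 0 3 0 0 0; 0 0 3 0 0 0; 0 0 3 0 0 0; 0 0 2.5 0 0 0; 0 0 1.2 0 0 0; 0 0 0 0 0 0; 1 0 0 0 0 0; 1 0 0 0 0 0; 0.5 0 0 0 0 0; 0 0 0 0 0 0; 0 0 0 0 0 0; 0 0 0 0 0 0"

```text
clock: 2.48
tcp_pos: [0.4803, -0.2702, 0.0962]
tool_rot: [3.14, 0.084, 0.001]
force: [-0.5, -0.3, -0.3]
finger_gap: 0.0006
grip_force: 0.0
```

Emit:
drive_tool --series "0.3 0 0 0 0 0; 0.3 0 0 0 0 0; 0.3 0 0 0 0 0; 0.3 0 0 0 0 0; 0 0 0 0 0 0; 0 0 0 0 0 0"

```text
clock: 2.98
tcp_pos: [0.4919, -0.2695, 0.0955]
tool_rot: [-3.14, -0.084, 0.001]
force: [-1.6, 0.4, 0.7]
finger_gap: 0.0004
grip_force: 0.5
```

Emit:
drive_tool --series "0.4 0 0 0 0 0; 0.4 0 0 0 0 0; 0.4 0 0 0 0 0; 0.4 0 0 0 0 0; 0.4 0 0 0 0 0; 0 0 0 0 0 0; 0 0 0 0 0 0"

```text
clock: 3.57
tcp_pos: [0.5117, -0.2691, 0.0954]
tool_rot: [3.14, 0.084, -0.002]
force: [-4.4, -4.1, 0.7]
finger_gap: 0.0007
grip_force: 2.4
```

Emit:
drive_tool --series "0.2 0 0 0 0 0; 0.2 0 0 0 0 0; 0.2 0 0 0 0 0; 0 0 0 0 0 0; 0 0 0 0 0 0"

```text
clock: 3.98
tcp_pos: [0.5174, -0.2691, 0.0954]
tool_rot: [3.14, 0.084, -0.003]
force: [-4.7, -4.9, -1.6]
finger_gap: 0.001
grip_force: 2.7
```

Emit:
drive_tool --series "0.2 0 0 0 0 0; 0.2 0 0 0 0 0; 0 0 0 0 0 0; 0 0 0 0 0 0"

```text
clock: 4.32
tcp_pos: [0.5212, -0.2689, 0.0953]
tool_rot: [3.139, 0.084, -0.003]
force: [-4.9, -5.3, -0.3]
finger_gap: 0.0005
grip_force: 2.9
```

Emit:
drive_tool --series "0.2 0 0 0 0 0; 0 0 0 0 0 0; 0 0 0 0 0 0"

```text
clock: 4.57
tcp_pos: [0.5227, -0.2688, 0.0953]
tool_rot: [3.14, 0.085, -0.005]
force: [-6.8, -5.4, 0.4]
finger_gap: 0.0006
grip_force: 3.7
```

Emit:
drive_tool --series "0.2 0 0 0 0 0; 0 0 0 0 0 0; 0 0 0 0 0 0"

```text
clock: 4.82
tcp_pos: [0.5228, -0.2688, 0.0953]
tool_rot: [3.14, 0.085, -0.01]
force: [-12.5, -6.2, 5.4]
finger_gap: 0.0007
grip_force: 6.4
```

Emit:
drive_tool --series "-0.5 0 0 0 0 0; -0.5 0 0 0 0 0; -0.5 0 0 0 0 0; -0.5 0 0 0 0 0; -0.5 0 0 0 0 0; -0.5 0 0 0 0 0; -0.5 0 0 0 0 0; -1 0 0 0 0 0; -1 0 0 0 0 0; -1 0 0 0 0 0; 0 0 0 0 0 0; 0 0 0 0 0 0"

```text
clock: 5.82
tcp_pos: [0.4607, -0.2716, 0.0959]
tool_rot: [3.14, 0.082, 0.001]
force: [0.1, 0.6, 0.1]
finger_gap: 0.0007
grip_force: 0.0
```

Run:
```python
from h import *
a=snap('top','top2')['pixels'];b=snap('scene','scene2')['pixels']
s=load('scene')['pixels'];x,y=185,230
f=lambda im:cv2.resize(im[y:y+75,x:x+100],None,fx=4,fy=4,interpolation=cv2.INTER_CUBIC)
cv2.imwrite('pics/cmp.png',np.hstack([f(s),f(b)]))
```

```text
(no output)
```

View pics/cmp.png

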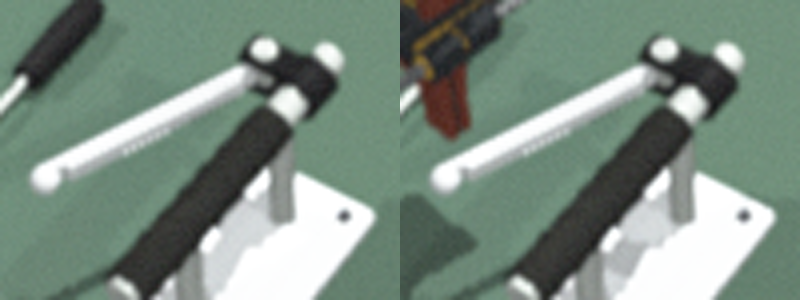

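The R lever is back at its rest place: its ball is at the same crop pixel, (45,178), before and after. It stopped firmly after about 31 mm. Next I'll try the other lever.

Emit:
drive_tool --series "0 -3.7 0 0 0 0; 0 -3.7 0 0 0 0; 0 -3.7 0 0 0 0; 0 -3.7 0 0 0 0; 0 -3.7 0 0 0 0; 0 -3.7 0 0 0 0; 0 -3.7 0 0 0 0; 0 -3.7 0 0 0 0; 0 -3.7 0 0 0 0; 0 -3.7 0 0 0 0; 0 0 0 0 0 0; 0 0 0 0 0 0; 0 0 0 0 0 0"

```text
clock: 7.0
tcp_pos: [0.4419, 0.0982, 0.0958]
tool_rot: [3.14, 0.086, 0.001]
force: [-0.1, 0.2, -0.5]
finger_gap: 0.0005
grip_force: 0.0
```

Emit:
drive_tool --series "1.5 0 0 0 0 0; 1.5 0 0 0 0 0; 1.5 0 0 0 0 0; 1 0 0 0 0 0; 0.5 0 0 0 0 0; 0 0 0 0 0 0; 0 0 0 0 0 0"

```text
clock: 7.58
tcp_pos: [0.5009, 0.1007, 0.0954]
tool_rot: [-3.141, -0.082, 0.002]
force: [-0.5, -0.5, -0.2]
finger_gap: 0.0002
grip_force: 0.0
```

Emit:
drive_tool --series "0.3 0 0 0 0 0; 0.3 0 0 0 0 0; 0.3 0 0 0 0 0; 0 0 0 0 0 0; 0 0 0 0 0 0"

```text
clock: 8.0
tcp_pos: [0.5105, 0.102, 0.0957]
tool_rot: [-3.14, -0.084, -0.0]
force: [-0.3, 0.3, -0.4]
finger_gap: 0.0005
grip_force: 0.0
```

Emit:
drive_tool --series "0.4 0 0 0 0 0; 0.4 0 0 0 0 0; 0.4 0 0 0 0 0; 0.4 0 0 0 0 0; 0.4 0 0 0 0 0; 0 0 0 0 0 0; 0 0 0 0 0 0"

```text
clock: 8.58
tcp_pos: [0.529, 0.1024, 0.0951]
tool_rot: [3.14, 0.084, -0.005]
force: [-4.4, -2.4, 1.2]
finger_gap: 0.0008
grip_force: 2.2
```

Emit:
drive_tool --series "0.2 0 0 0 0 0; 0.2 0 0 0 0 0; 0.2 0 0 0 0 0; 0 0 0 0 0 0; 0 0 0 0 0 0"

```text
clock: 9.0
tcp_pos: [0.5346, 0.1025, 0.095]
tool_rot: [3.139, 0.084, -0.006]
force: [-4.2, -5.0, 1.4]
finger_gap: 0.0002
grip_force: 2.5
```

Emit:
drive_tool --series "0.2 0 0 0 0 0; 0.2 0 0 0 0 0; 0.2 0 0 0 0 0; 0 0 0 0 0 0; 0 0 0 0 0 0"

```text
clock: 9.42
tcp_pos: [0.5403, 0.1026, 0.095]
tool_rot: [3.139, 0.084, -0.007]
force: [-6.5, -4.3, 2.0]
finger_gap: 0.0006
grip_force: 3.0
```

Emit:
drive_tool --series "0.2 0 0 0 0 0; 0.2 0 0 0 0 0; 0 0 0 0 0 0; 0 0 0 0 0 0"

```text
clock: 9.75
tcp_pos: [0.5438, 0.1028, 0.0949]
tool_rot: [3.139, 0.084, -0.009]
force: [-6.7, -4.0, 2.8]
finger_gap: 0.0003
grip_force: 3.5
```

Emit:
drive_tool --series "0.2 0 0 0 0 0; 0.2 0 0 0 0 0; 0 0 0 0 0 0; 0 0 0 0 0 0"

```text
clock: 10.08
tcp_pos: [0.5476, 0.103, 0.0949]
tool_rot: [3.139, 0.084, -0.009]
force: [-7.2, -4.1, 2.8]
finger_gap: 0.0006
grip_force: 3.8
```

Emit:
drive_tool --series "0.2 0 0 0 0 0; 0.2 0 0 0 0 0; 0.2 0 0 0 0 0; 0.2 0 0 0 0 0; 0 0 0 0 0 0; 0 0 0 0 0 0"

```text
clock: 10.58
tcp_pos: [0.5552, 0.1038, 0.0949]
tool_rot: [3.14, 0.084, -0.01]
force: [-8.4, -3.5, 3.3]
finger_gap: 0.0007
grip_force: 4.3
```

Emit:
drive_tool --series "0.2 0 0 0 0 0; 0.2 0 0 0 0 0; 0.2 0 0 0 0 0; 0 0 0 0 0 0; 0 0 0 0 0 0"

```text
clock: 11.0
tcp_pos: [0.5606, 0.1047, 0.0948]
tool_rot: [3.14, 0.084, -0.012]
force: [-9.3, -1.5, 4.2]
finger_gap: 0.0005
grip_force: 4.6
```

Emit:
drive_tool --series "0.2 0 0 0 0 0; 0 0 0 0 0 0; 0 0 0 0 0 0"

```text
clock: 11.25
tcp_pos: [0.5624, 0.105, 0.0948]
tool_rot: [-3.14, -0.084, 0.012]
force: [-9.0, -0.4, 5.3]
finger_gap: 0.0008
grip_force: 4.7
```

Emit:
drive_tool --series "0.2 0 0 0 0 0; 0 0 0 0 0 0; 0 0 0 0 0 0"

```text
clock: 11.5
tcp_pos: [0.5642, 0.1054, 0.0948]
tool_rot: [-3.14, -0.084, 0.013]
force: [-11.6, 1.3, 4.4]
finger_gap: 0.0004
grip_force: 4.8
```

Emit:
drive_tool --series "0.2 0 0 0 0 0; 0 0 0 0 0 0; 0 0 0 0 0 0"

```text
clock: 11.75
tcp_pos: [0.5659, 0.1058, 0.0948]
tool_rot: [-3.139, -0.084, 0.014]
force: [-11.0, 1.0, 6.5]
finger_gap: 0.0003
grip_force: 4.9
```

Emit:
drive_tool --series "0.2 0 0 0 0 0; 0 0 0 0 0 0; 0 0 0 0 0 0"

```text
clock: 12.0
tcp_pos: [0.5663, 0.1058, 0.0947]
tool_rot: [-3.139, -0.084, 0.018]
force: [-15.7, 1.4, 9.4]
finger_gap: 0.0003
grip_force: 6.5
```

Emit:
drive_tool --series "0.1 0 0 0 0 0; 0 0 0 0 0 0; 0 0 0 0 0 0"

```text
clock: 12.25
tcp_pos: [0.5664, 0.1059, 0.0947]
tool_rot: [-3.139, -0.084, 0.02]
force: [-17.0, 0.9, 10.5]
finger_gap: 0.0001
grip_force: 7.6
```

L went about 53 mm, all the way to its bar, so L is worn and R is sound. I'll let L spring back and return to R.

Emit:
drive_tool --series "-0.5 0 0 0 0 0; -0.6 0 0 0 0 0; -0.6 0 0 0 0 0; -0.6 0 0 0 0 0; -0.6 0 0 0 0 0; -0.6 0 0 0 0 0; -0.6 0 0 0 0 0; -0.6 0 0 0 0 0; -0.6 0 0 0 0 0; -0.6 0 0 0 0 0; -1 0 0 0 0 0; -1.5 0 0 0 0 0; -1.5 0 0 0 0 0; -1.5 0 0 0 0 0; -1.5 0 0 0 0 0; 0 0 0 0 0 0; 0 0 0 0 0 0"

```text
clock: 13.67
tcp_pos: [0.4452, 0.0983, 0.0962]
tool_rot: [3.14, 0.084, 0.004]
force: [1.2, -0.0, -0.9]
finger_gap: 0.0005
grip_force: 0.0
```

Emit:
drive_tool --series "0 3.7 0 0 0 0; 0 3.7 0 0 0 0; 0 3.7 0 0 0 0; 0 3.7 0 0 0 0; 0 3.7 0 0 0 0; 0 3.7 0 0 0 0; 0 3.7 0 0 0 0; 0 3.7 0 0 0 0; 0 3.7 0 0 0 0; 0 3.7 0 0 0 0; 0 0 0 0 0 0; 0 0 0 0 0 0; 0 0 0 0 0 0"

```text
clock: 14.75
tcp_pos: [0.4646, -0.2715, 0.0956]
tool_rot: [-3.14, -0.082, -0.001]
force: [-0.5, 0.5, 0.3]
finger_gap: 0.0006
grip_force: 0.0
```

Emit:
drive_tool --series "1 0 0 0 0 0; 0.8 0 0 0 0 0; 0.4 0 0 0 0 0; 0.4 0 0 0 0 0; 0.4 0 0 0 0 0; 0.4 0 0 0 0 0; 0.4 0 0 0 0 0; 0.4 0 0 0 0 0; 0.4 0 0 0 0 0; 0.4 0 0 0 0 0; 0.2 0 0 0 0 0; 0.2 0 0 0 0 0; 0 0 0 0 0 0; 0 0 0 0 0 0"

```text
clock: 15.92
tcp_pos: [0.5171, -0.2689, 0.0954]
tool_rot: [3.14, 0.084, -0.003]
force: [-5.1, -4.7, -0.2]
finger_gap: 0.0004
grip_force: 2.6
```

Emit:
drive_tool --series "0.2 0 0 0 0 0; 0.2 0 0 0 0 0; 0 0 0 0 0 0; 0 0 0 0 0 0"

```text
clock: 16.25
tcp_pos: [0.5209, -0.2688, 0.0954]
tool_rot: [3.14, 0.084, -0.004]
force: [-5.2, -5.1, 0.3]
finger_gap: 0.0006
grip_force: 2.9
```

Emit:
drive_tool --series "0.2 0 0 0 0 0; 0.1 0 0 0 0 0; 0 0 0 0 0 0; 0 0 0 0 0 0"

```text
clock: 16.58
tcp_pos: [0.5227, -0.2687, 0.0953]
tool_rot: [3.14, 0.085, -0.007]
force: [-8.9, -5.8, 3.7]
finger_gap: 0.0004
grip_force: 4.5
```

Emit:
drive_tool --series "0.1 0 0 0 0 0; 0 0 0 0 0 0; 0 0 0 0 0 0; 0 0 0 0 0 0"

```text
clock: 16.92
tcp_pos: [0.5228, -0.2687, 0.0954]
tool_rot: [3.14, 0.085, -0.009]
force: [-12.1, -6.0, 4.2]
finger_gap: 0.0003
grip_force: 5.8
```

Run:
```python
from h import *
b=snap('scene','scene3')['pixels'];t=snap('top','top3')['pixels']
f=lambda im,x,y:cv2.resize(im[y:y+75,x:x+100],None,fx=4,fy=4,interpolation=cv2.INTER_CUBIC)
cv2.imwrite('pics/end.png',np.hstack([f(b,185,230),f(b,290,170)]))
o=sensors.get_obs();print(o['tcp_pos'],o['force'],o['clock'])
```

```text
[ 0.52278387 -0.26866142  0.09532516] [-12.6264852   -5.94760848   4.37978419] 17.0167
```

View pics/end.png

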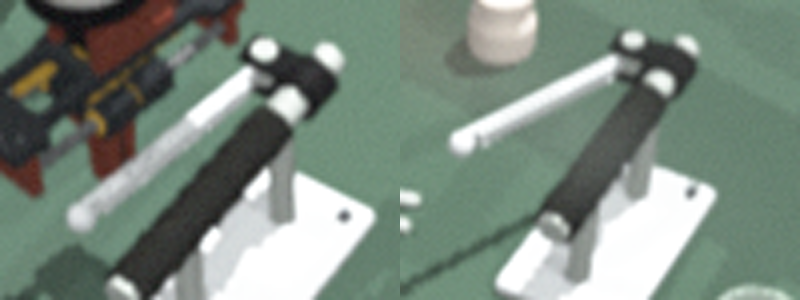

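The R lever is pressed to its stop: its ball is now at (82,215), with a gap left to the bar and the fingers on its outer side. The L lever is back at rest with its ball at (463,142), so I'm handing the job in.

```bash
python3 -c "
from h import *
print(job.sign_off())"
```

```text
the job is handed in; nothing more can be done
None
```

I tried both levers and handed the job in: the right-hand one (robot's right, y ≈ -0.27) is sound and is held pressed against its stop at about 13 N along the press, and the left-hand one went all the way to its bar, so it is worn and has been let go.

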